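# Seat the culture dish in the colony counter and zero it

## Robot

A 7-joint arm with a two-finger parallel gripper is mounted at the origin on the work surface. World frame = base frame: x ahead of the robot, y to its left, z up, the work surface at z = 0. Lengths are in m, angles in degrees, forces in N, time in s.
With the tool pointing down it reaches from about 0.4 to 0.85 m from the base axis. Payload 4.5 kg.
Tool frame: the origin (TCP) lies midway between the tips of the shut fingers; the grasp point (between the pads) lies 19 mm behind it (robot.grasp_offset is the z of the grasp point in the tool frame, in m); z points along the fingers, y is the direction in which the jaws open and shut (so a half turn about z gives the same grasp; the last joint's range is limited). The gripper opens to 88 mm and grips with 3 to 60 N. Pads are 18 mm wide; open, the fingers measure 123 mm over their backs; the gripper's body (75 mm by 187 mm) begins 45 mm behind the grasp point.
Start: joints at [70.921, 39.483, -11.15, 89.685, 9.013, 51.709, -12.324], TCP at [0.224, -0.583, 0.239] pointing down, gripper open.
Joint ranges: [-172.22, 172.22], [-26.19, 119.32], [-84.43, 86.54], [7.71, 146.69], [-57.33, 237.33], [2.42, 119.75], [-152.13, 152.13]. Speed limits (degrees/s): [147.25, 147.25, 180, 180, 180, 180, 180].

## Interface

Orientations are given as [roll, pitch, yaw] about the fixed x, y, z axes, in that order (R = Rz(yaw) Ry(pitch) Rx(roll)).
In Python, from cell import status, snapshot, finish_job, robot gives the robot as it stands.
- The arm moves only by the tool apply_moves, never from a script. Its argument "deltas" is a list that holds one entry, the list of rows, each a list of 4 numbers: the shift along the world's x, y, z in m, then the turn about the world's z in degrees. In form: [[[tx, ty, tz, twist], ...]]. A call has 1 to 5 rows; each row is the pose to reach, as a shift and turn from the pose commanded when the call began; what a row does not reach only later rows make up. A row lasts 1/12 s, in which the tool goes at most 41.7 mm and 7.16 degrees, less where a joint would pass 70% of its speed; a pose out of reach is approached as far as the arm can. A call with a gripper value outside its range is refused whole. "gripper" is the opening, from -1 (shut) to 1 (fully open), set as the call begins (left out, the last holds). The fingers move at their own pace and stop on an object; "newtons" is the grip in N (left out, the last holds). Time passes only in rows, so rows that repeat a pose let the fingers close. It gives the time, the measured TCP pose, the force and the opening at its end, in the units of the state.
- status.observe(): the state, without advancing time (a new reading comes with each control period).
- snapshot(name): name is "scene" or "top" or "wrist"; returns a dict with "img" (480x640x3 uint8, blue, green, red), "mtx" (3x3 intrinsics, pixels), "R" (3x3) and "t" (3): a world point X has camera coordinates R X + t; the wrist camera has in their place "T_tool_cam" (4x4, takes a point from camera to tool coordinates, whose origin is the TCP and whose axes are the flange's). Camera axes: x right, y down, z forward; pixel columns grow to the right and rows downward; lengths in m; the calibration is good to about 2 mm. A picture is of the moment at which its call begins: read the wrist's pose just before it. There is no depth.
- finish_job(): hands the job in, once; it reports no verdict.
The state is a dict: "time_s": time; "joints": joint angles; "dq": joint speeds; "joint_efforts": joint torques, N m; "eef_pos": TCP position; "tool_rot": TCP orientation; "ft_force": force on the tool from outside, world axes, zero at the start; "torque": the same for the moment, N m; "grip_width": finger opening in m.
Only numpy, scipy, OpenCV 4.12 (cv2) and the standard library are available. Lean on these libraries where they do the work, as an engineer would, in place of code of your own. Each camera call takes 0.05 s, during which the arm holds its last target.

## Task

The lidded culture dish has been set down on the colony counter's stage beside the round lit recess: push it across the stage with your fingertips, over the rim, until it drops in and sits flat and fully home; slide it only, do not pick it up or tip it. Then press the counter's green zero key right down, let it come up again, and finish with the dish still seated. Leave the pen in its trough and everything else on the bench where it stands.

Things in the scene. Friction and masses are not known exactly. Their poses are not given: they have to be found in the camera images.
- counter: Colony counter, a low off-white instrument 290 mm deep (x, from its front to its back) by 420 mm wide (y, to the left), fixed. Origin on the bench under its middle. The flat grey stage, 60 mm above the bench, covers x -145 to 115, y -110 to 210 mm. Right of it is the console, 72 mm high, with a sloping display head about 115 mm high where x is over 50. Behind the stage runs the pen trough.
- magnifier (a point): Centre of the counter's round magnifier lens, 100 mm across, fixed and folded upright on a stem at the right rear corner, 197 mm above the bench. Its plane faces the front of the counter. Keep clear of it.
- recess (a point): Centre of the floor of the lit round recess in the stage: white floor with a grid, dark ring round it. 96 mm in diameter, 5 mm deep, so the stage surface is 5 mm above this point. Axes as the counter's; the recess lies at x -15, y -30 mm in the counter's frame.
- dish: Clear lidded culture dish with amber agar and pale colonies: a disc 90 mm in diameter, 16 mm high, about 45 g, loose. Origin at the centre of its underside, z up. Starts flat on the stage, left of the recess, 85 to 180 mm from centre to centre. Pushed over the rim it tips in leading edge first, then drops; home, its underside lies on the recess floor and its top is 11 mm above the stage.
- zero_key_top (a point): Centre of the top of the round green zero key on the console, 26 mm in diameter, in a grey collar 42 mm across and 12 mm high; the key's top is 93 mm above the bench when up and 9 mm above the collar. At x -85, y -160 mm in the counter's frame.
- zero_key (a joint): Travel of the green zero key in m: 0 is up, 0.005 fully down; sprung, it takes about 4 N to push fully down and comes up by itself.
- pen: Blue marker pen with a black cap, 14 mm thick and 135 mm long, lying in the trough at the back of the counter. Origin under its middle. To be left alone.
- dish_stack: Stack of four closed culture dishes, 90 mm in diameter, 64 mm high, on the bench to one side of the counter. Origin under its centre. To be left alone.
- blue_rack: Dark blue tube rack with small white tubes, 83 x 122 mm, 45 mm high. Origin under its centre. To be left alone.
- pink_rack: Empty pink tube rack, 83 x 122 mm, 38 mm high. Origin under its centre. To be left alone.
- tip_box: Yellow pipette tip box, 85 x 120 mm, 68 mm high. Origin under its centre. To be left alone.
- beaker: Empty glass beaker, 72 mm in diameter, 100 mm high. Origin under its centre. To be left alone.
- bottle: Glass jar with a blue cap, 60 mm in diameter, 130 mm high. Origin under its centre. To be left alone.

How it is judged:
By the outcome, as a careful person would: the job done as asked, in the order asked, and still so for the second after the job is handed in, with the robot touching nothing.
It also fails if it takes over 48 s, if anything falls off the work surface, if the arm or the gripper's body presses on something with over 40 N, if the wrist force passes 120 N, or if a joint passes its speed limit or range.

## Working session

There is one attempt and no reset: what is moved stays moved. The work goes in short steps, Python scripts to look and compute and a tool call to move; the robot and the scene stay as the last step left them, time stands still between calls to the robot, and variables do not carry over. Pictures are saved under pics/ and viewed, and the job is handed in when it is done.

Besides the shell and the picture viewer there is one more tool, called after "Request:" as name(argument=value, ...), one argument or row to a line, values as JSON. apply_moves: Moves the arm, as the interface text tells. Its arguments: {"type":"object","properties":{"deltas":{"type":"array","items":{"type":"array","items":{"type":"array","items":{"type":"number"}}}},"gripper":{"type":"number"},"newtons":{"type":"number"}},"required":["deltas"]}

```bash
ls; mkdir -p pics; python3 - <<'E'
from cell import status, snapshot, robot
import cv2
s=status.observe(); print(s)
for n in("scene","top","wrist"):
    d=snapshot(n); cv2.imwrite(f"pics/{n}0.png",d["img"]); print(n,d["mtx"].tolist(),{k:d[k].tolist() for k in d if k not in("img","mtx")})
print(robot)
E
```

```text
pics
{'time_s': 0.0, 'joints': array([ 70.92042936,  39.53023849, -11.1448648 ,  89.7445219 ,
         9.01398498,  51.70912662, -12.32502656]), 'dq': array([-0.00225097, -0.0191819 ,  0.05840472, -0.04950913,  0.06207104,
        0.04472532, -0.09050343]), 'joint_efforts': array([ 1.30427202e-04, -5.27564478e+01, -1.26684878e+00, -1.53427380e+01,
       -5.26439014e-02,  6.68444205e-03,  1.63607724e-04]), 'eef_pos': array([ 0.2238696 , -0.58286293,  0.23794375]), 'tool_rot': array([-1.79898490e+02,  8.69399019e-03,  2.10211298e+01]), 'ft_force': array([ 0.3606698 , -0.59026022, -0.78090258]), 'torque': array([ 0.03732091, -0.00035423,  0.0612353 ]), 'grip_width': 0.08810058463299507}
scene [[494.49034189598945, 0.0, 324.133697802828], [0.0, 494.49034189598945, 247.84725700539], [0.0, 0.0, 1.0]] {'R': [[-0.6314614738297968, 0.7754065450879658, 0.0010473315834455014], [0.6197748066772011, 0.5055316992273847, -0.6002640169829532], [-0.46597810686440916, -0.37839449112139284, -0.7998012334399363]], 't': [0.35972233896928557, -0.2759219199935973, 1.5649340748155778]}
top [[569.1364176570678, 0.0, 329.8733758931622], [0.0, 569.1364176570678, 240.70540334796308], [0.0, 0.0, 1.0]] {'R': [[-0.021918470744274936, -0.9997542396540319, 0.0033227900958943063], [-0.9872426204695317, 0.021119648593856066, -0.1578162500242747], [0.1577072888888929, -0.0067394908606691496, -0.9874629057814042]], 't': [0.019145210095843784, 0.5929713930282341, 1.3624176827777794]}
wrist [[408.08116212484066, 0.0, 320.5680730775239], [0.0, 408.08116212484066, 237.67030518393295], [0.0, 0.0, 1.0]] {'T_tool_cam': [[-0.0013431701195146353, -0.9568459113053458, -0.2905926666526034, 0.07529653324563922], [0.9999990835286727, -0.0013345539561785164, -0.00022783228811189932, 0.00010276550205701174], [-0.000169811199574271, -0.29059270635027823, 0.9568468269165005, -0.14579496282949342], [0.0, 0.0, 0.0, 1.0]]}
<Robot object at 0x7fdcbd5fba10>
```

View pics/top0.png

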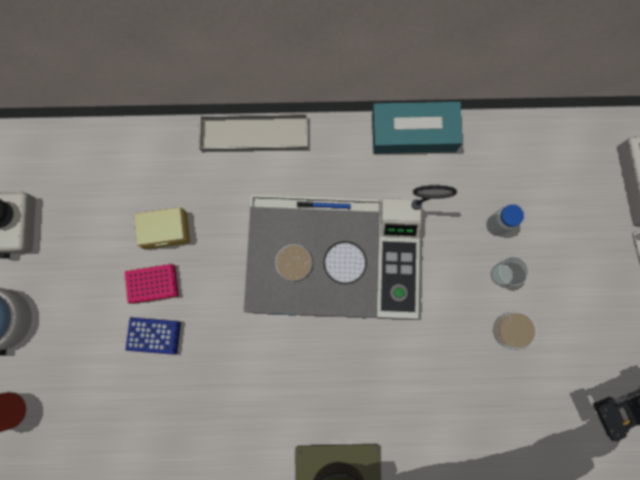

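View pics/scene0.png

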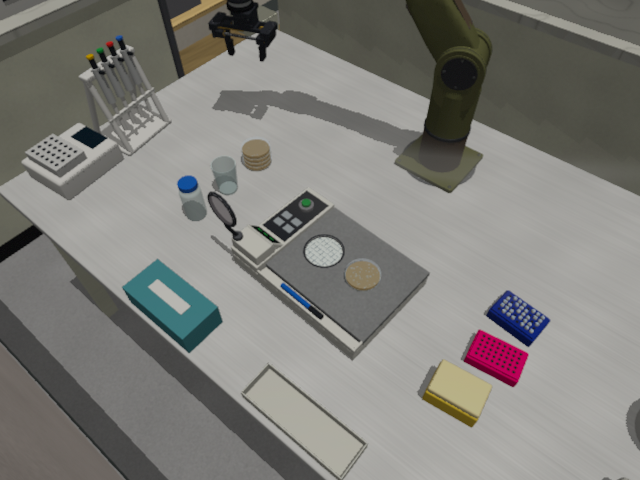

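The top view shows the dish at about (294,262), the recess at (345,262), the green key at (399,293) and the pen at (325,206). Next I'll measure them by colour in both views.

```bash
cat > h.py <<'E'
import cv2, numpy as np
def ray(d,uv,pose=None):
    x=np.linalg.inv(d["mtx"])@np.array([uv[0],uv[1],1.])
    if "R" in d:
        R,t=np.array(d["R"]),np.array(d["t"]); return -R.T@t, R.T@x
    from scipy.spatial.transform import Rotation as Ro
    T=np.eye(4); T[:3,:3]=Ro.from_euler("xyz",pose["tool_rot"],degrees=True).as_matrix(); T[:3,3]=pose["eef_pos"]
    M=T@np.array(d["T_tool_cam"]); return M[:3,3],M[:3,:3]@x
def onz(d,uv,z,pose=None):
    o,v=ray(d,uv,pose); return o+v*(z-o[2])/v[2]
def tri(a,b):
    A=[];B=[]
    for o,v in(a,b):
        v=v/np.linalg.norm(v);P=np.eye(3)-np.outer(v,v);A.append(P);B.append(P@o)
    return np.linalg.lstsq(np.vstack(A),np.hstack(B),rcond=None)[0]
def blobs(m,lo=30):
    n,l,st,c=cv2.connectedComponentsWithStats(m.astype(np.uint8))
    return [(c[i].round(2).tolist(),st[i].tolist()) for i in range(1,n) if st[i][4]>=lo]
def masks(img):
    h=cv2.cvtColor(img,cv2.COLOR_BGR2HSV).astype(int);H,S,V=h[...,0],h[...,1],h[...,2]
    return dict(green=(H>45)&(H<80)&(S>120)&(V>50), amber=(H>6)&(H<25)&(S>35)&(V>80), white=(S<40)&(V>140))
def ell(m):
    cs,_=cv2.findContours(m.astype(np.uint8),cv2.RETR_EXTERNAL,cv2.CHAIN_APPROX_NONE)
    c=max(cs,key=cv2.contourArea); return cv2.fitEllipse(cv2.convexHull(c))
E
python3 - <<'E'
from cell import status,snapshot
from h import *
roi={"top":(240,190,425,322),"scene":(225,185,430,352)}
D={}
for n in roi:
    d=snapshot(n);D[n]=d;x0,y0,x1,y1=roi[n];m=masks(d["img"])
    print(n)
    for k in m:
        q=np.zeros_like(m[k]);q[y0:y1,x0:x1]=m[k][y0:y1,x0:x1]; print(k,blobs(q,25))
d=D["top"];
print(tri(ray(D["top"],(399.2,292.8)),ray(D["scene"],(306.3,203.6))))
E
```

```text
top
green [([398.87, 292.15], [395, 288, 9, 9, 60])]
amber [([293.51, 262.52], [277, 246, 35, 34, 947])]
white [([326.42, 234.37], [240, 190, 185, 132, 4146]), ([275.06, 202.91], [254, 198, 43, 10, 356]), ([364.4, 206.48], [350, 202, 29, 10, 229]), ([396.81, 279.86], [377, 235, 42, 83, 755]), ([344.65, 262.42], [326, 244, 38, 38, 1154])]
scene
green [([305.71, 202.1], [302, 199, 9, 7, 51])]
amber [([362.29, 275.39], [346, 261, 34, 30, 791])]
white [([339.45, 214.04], [225, 185, 205, 87, 8984]), ([323.52, 251.29], [305, 237, 38, 29, 830]), ([262.95, 318.78], [225, 251, 115, 101, 5660]), ([314.24, 312.88], [258, 267, 104, 84, 796]), ([406.61, 327.14], [361, 275, 69, 77, 2507])]
[ 0.45797808 -0.15473544  0.08340259]
```

```bash
python3 - <<'E'
from cell import status,snapshot
from h import *
a=snapshot("top");b=snapshot("scene")
for n,u,v,z in(("key",(398.9,292.2),(305.7,202.1),.093),("recess",(344.65,262.42),(323.5,251.3),.055),("dish(top~.072)",(293.5,262.5),(362.3,275.4),.070)):
    print(n,tri(ray(a,u),ray(b,v)).round(4),"top",onz(a,u,z).round(4),"scene",onz(b,v,z).round(4))
# stage corners top at z .06 : approx pixel
for p in((251,206),(380,213),(377,317),(246,312)): print(p,onz(a,p,.06).round(4))
im=cv2.resize(a["img"][185:325,235:430],None,fx=4,fy=4,interpolation=cv2.INTER_CUBIC);cv2.imwrite("pics/topz.png",im)
E
```

```text
key [ 0.4595 -0.154   0.091 ] top [ 0.4593 -0.1537  0.093 ] scene [ 0.4609 -0.1528  0.093 ]
recess [ 0.5373 -0.0286  0.0561] top [ 0.5374 -0.0286  0.055 ] scene [ 0.5366 -0.0291  0.055 ]
dish(top~.072) [0.5386 0.0963 0.0638] top [0.5381 0.0956 0.07  ] scene [0.542  0.0987 0.07  ]
(251, 206) [0.6824 0.1998 0.06  ]
(380, 213) [ 0.6579 -0.1191  0.06  ]
(377, 317) [ 0.4032 -0.1027  0.06  ]
(246, 312) [0.422  0.2118 0.06  ]
```

View pics/topz.png

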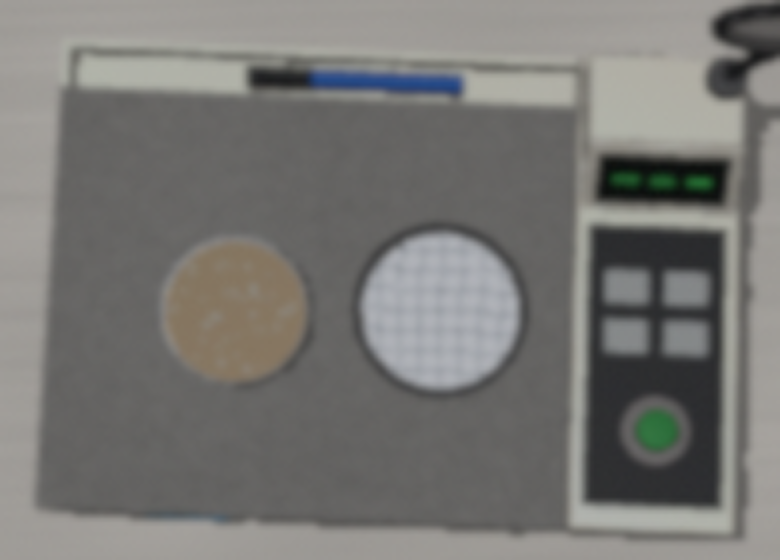

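Request:
apply_moves(
  deltas=[
    [[0.018,0.034,0.0,4],[0.036,0.068,0,8],[0.054,0.102,0,12],[0.072,0.136,0,16],[0.09,0.17,0,20]],
  ],
  gripper=0.14,
)

```text
time_s: 0.77
eef_pos: [0.3147, -0.4119, 0.2389]
tool_rot: [180.0, -0.0, 41.2]
ft_force: [1.7, 0.7, -1.0]
grip_width: 0.057
```

Request:
apply_moves(
  deltas=[
    [[0.018,0.034,0.0,4],[0.036,0.068,0,8],[0.054,0.102,0,12],[0.072,0.136,0,16],[0.09,0.17,0,20]],
  ],
)

```text
time_s: 1.18
eef_pos: [0.4048, -0.2419, 0.239]
tool_rot: [180.0, 0.0, 61.2]
ft_force: [0.4, -0.5, -0.3]
grip_width: 0.0502
```

Request:
apply_moves(
  deltas=[
    [[0.018,0.034,0.0,4],[0.036,0.068,0,8],[0.054,0.102,0,12],[0.072,0.136,0,16],[0.09,0.17,0,20]],
  ],
)

```text
time_s: 1.6
eef_pos: [0.4949, -0.0717, 0.239]
tool_rot: [180.0, 0.0, 81.2]
ft_force: [2.3, -0.3, -0.6]
grip_width: 0.0502
```

Request:
apply_moves(
  deltas=[
    [[0.01,0.036,0.0,3],[0.02,0.072,0,6],[0.03,0.108,0,9],[0.034,0.133,0,9],[0.034,0.133,0,9]],
  ],
)

```text
time_s: 2.02
eef_pos: [0.5291, 0.0675, 0.2394]
tool_rot: [179.8, -0.3, 90.6]
ft_force: [-0.6, 0.6, -0.5]
grip_width: 0.0502
```

```bash
python3 - <<'E'
from cell import status,snapshot
from h import *
s=status.observe();d=snapshot("wrist");cv2.imwrite("pics/w1.png",d["img"])
print(s["eef_pos"],s["tool_rot"],s["joints"].round(1))
m=masks(d["img"])
for k in m: print(k,[b for b in blobs(m[k],300)])
e=ell(m["amber"]);print("amber",e,onz(d,e[0],.066,s),onz(d,e[0],.07,s))
E
```

```text
[0.52912241 0.06753288 0.23938899] [179.84488233  -0.34686484  90.55456902] [  5.2  34.3 -27.9 105.1  21.2  45.6 -33.1]
green [([242.4, 452.72], [229, 442, 28, 20, 473])]
amber [([334.18, 174.23], [280, 121, 109, 108, 8470]), ([151.0, 393.78], [138, 353, 34, 81, 1372]), ([490.01, 393.83], [470, 353, 34, 81, 1357]), ([439.26, 464.41], [168, 453, 472, 19, 5990])]
white [([313.77, 150.0], [0, 0, 640, 361, 179061]), ([330.56, 314.04], [277, 266, 106, 95, 7038]), ([377.71, 360.46], [355, 339, 42, 32, 616]), ([406.19, 436.59], [376, 414, 69, 48, 1479]), ([307.02, 431.22], [296, 420, 23, 24, 476]), ([338.87, 432.64], [328, 421, 23, 24, 490])]
amber ((334.0940856933594, 174.40786743164062), (107.65792846679688, 108.7884750366211), 38.34683609008789) [0.54003071 0.09835165 0.066     ] [0.53988394 0.09889369 0.07      ]
```

View pics/w1.png

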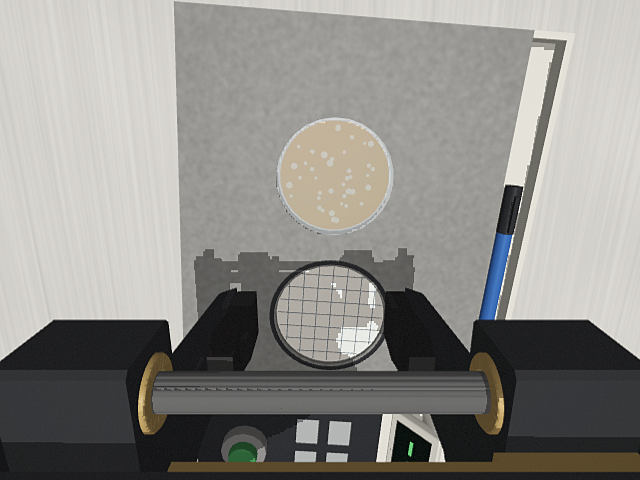

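The wrist view shows the dish at (334,174), the recess ring at about (330,314) and the fingers at either side of it. I'll fit the ring next.

```bash
python3 - <<'E'
from cell import status,snapshot
from h import *
s=status.observe();d=snapshot("wrist");g=cv2.cvtColor(d["img"],cv2.COLOR_BGR2GRAY)
w=np.zeros(g.shape,bool);w[262:366,272:386]=g[262:366,272:386]>85
q=cv2.morphologyEx(w.astype(np.uint8),cv2.MORPH_CLOSE,np.ones((5,5)))
n,l,st,c=cv2.connectedComponentsWithStats(q);i=l[300,310];print(st[i],c[i])
e=ell(l==i);print(e,onz(d,e[0],.06,s),onz(d,e[0],.055,s))
for p in((272,314),(386,314),(330,262),(330,367)): print(p,onz(d,p,.06,s).round(4))
# dish outer edges
h=cv2.cvtColor(d["img"],cv2.COLOR_BGR2HSV);print([tuple(x) for x in h[174,268:284]],[tuple(x) for x in h[174,386:400]])
for p in((276.5,175),(392.5,175),(334,117.5),(334,234.5)): print(p,onz(d,p,.076,s).round(4),onz(d,p,.06,s).round(4))
im=cv2.resize(d["img"][250:380,180:480],(800,347));cv2.imwrite("pics/w1z.png",im)
E
```

```text
[  272   262   114   104 11402] [328.6906683  314.02753903]Traceback (most recent call last):
  File "<stdin>", line 7, in <module>
  File "h.py", line 24, in ell
    c=max(cs,key=cv2.contourArea); return cv2.fitEllipse(cv2.convexHull(c))
                                          ~~~~~~~~~~~~~~^^^^^^^^^^^^^^^^^^^
cv2.error: OpenCV(4.12.0) /io/opencv/modules/imgproc/src/shapedescr.cpp:361: error: (-201:Incorrect size of input array) There should be at least 5 points to fit the ellipse in function 'fitEllipseNoDirect'
```

```bash
python3 - <<'E'
from cell import status,snapshot
from h import *
s=status.observe();d=snapshot("wrist");g=cv2.cvtColor(d["img"],cv2.COLOR_BGR2GRAY)
print(g[314,265:285],g[314,375:395],g[255:272,330],g[355:372,330])
for p in((271,314),(386.5,314),(329,261.5),(329,368)): print(p,onz(d,p,.06,s).round(4))
for p in((276.5,175),(392.5,175),(334,117.5),(334,234.5)): print(p,onz(d,p,.076,s).round(4),onz(d,p,.06,s).round(4))
im=cv2.resize(d["img"][250:380,180:480],(800,347));cv2.imwrite("pics/w1z.png",im)
E
```

```text
[ 99  98  97  97  94  98 108  50  34  35  30  45 103  83  68 182 175 172
 173 172] [173 172 170 169 170 171 169 174 187  73  14  19  20  21  23  21  19  25
  23  16] [ 74 139 215 247 187 170 173 175 173 174 180 101 159 239 246 185 168] [ 63  82  98  42  26  29  22 100  98  99  97  98  94  96  98  91  46]
(271, 314) [ 0.4846 -0.0335  0.06  ]
(386.5, 314) [ 0.5864 -0.0334  0.06  ]
(329, 261.5) [0.5354 0.0158 0.06  ]
(329, 368) [ 0.5361 -0.0885  0.06  ]
(276.5, 175) [0.4949 0.0911 0.076 ] [0.4932 0.0888 0.06  ]
(392.5, 175) [0.5824 0.0912 0.076 ] [0.5853 0.0889 0.06  ]
(334, 117.5) [0.5378 0.1328 0.076 ] [0.5383 0.1327 0.06  ]
(334, 234.5) [0.5388 0.0443 0.076 ] [0.5393 0.0396 0.06  ]
```

View pics/w1z.png

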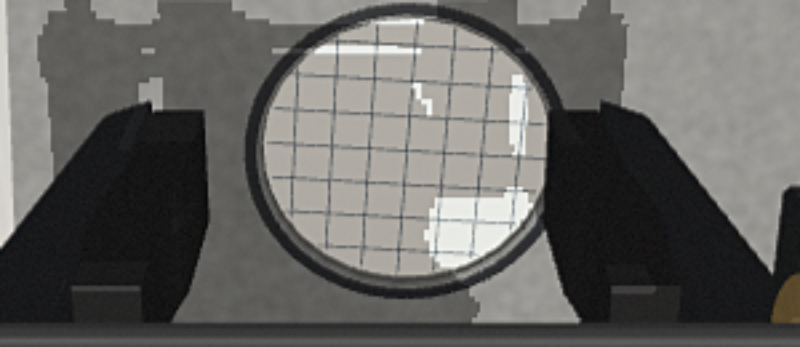

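```bash
python3 - <<'E'
from cell import status,snapshot
from h import *
s=status.observe();d=snapshot("wrist")
print(s["eef_pos"],s["tool_rot"],s["time_s"])
for p in((272,306),(331.5,250.8),(331.5,361.7),(331.5,306.)): print(p,onz(d,p,.06,s).round(4))
e=ell(masks(d["img"])["amber"]&(np.arange(480)[:,None]<240));print(e)
for z in(.062,.066,.07,.074):print(z,onz(d,e[0],z,s))
E
```

```text
[0.52791866 0.05864294 0.23854722] [-1.79967130e+02  7.42762222e-02  8.99939103e+01] 2.1667
(272, 306) [ 0.4853 -0.0276  0.06  ]
(331.5, 250.8) [0.5371 0.0234 0.06  ]
(331.5, 361.7) [ 0.5377 -0.0838  0.06  ]
(331.5, 306.0) [ 0.5374 -0.0276  0.06  ]
((336.219970703125, 161.2075653076172), (109.15739440917969, 110.92139434814453), 23.106348037719727)
0.062 [0.54022527 0.09795596 0.062     ]
0.066 [0.54007728 0.0984016  0.066     ]
0.07 [0.5399293  0.09884723 0.07      ]
0.074 [0.53978131 0.09929286 0.074     ]
```

Request:
apply_moves(
  deltas=[
    [[0.004,0.037,0,0],[0.008,0.074,0,0],[0.0115,0.11,-0.01,0],[0.0115,0.11,-0.045,0],[0.0115,0.11,-0.08,0]],
  ],
)

```text
time_s: 2.63
eef_pos: [0.5412, 0.1713, 0.1593]
tool_rot: [179.7, -0.2, 90.1]
ft_force: [0.3, -1.0, -0.9]
grip_width: 0.0504
```

Request:
apply_moves(
  deltas=[
    [[0,0,-0.03,0],[0,0,-0.055,0],[0,0,-0.075,0],[0,0,-0.085,0],[0,0,-0.085,0]],
  ],
)

```text
time_s: 3.05
eef_pos: [0.5387, 0.1672, 0.0718]
tool_rot: [-179.8, 0.2, 89.9]
ft_force: [0.7, 0.6, -0.4]
grip_width: 0.0502
```

```bash
python3 - <<'E'
from cell import status,snapshot
from h import *
s=status.observe();d=snapshot("wrist");cv2.imwrite("pics/w2.png",d["img"])
print(s["eef_pos"],s["tool_rot"],s["ft_force"])
E
```

```text
[0.53869407 0.16721586 0.07184964] [-1.79802223e+02  1.53337398e-01  8.98968411e+01] [ 0.67590273  0.62061493 -0.43407612]
```

View pics/w2.png

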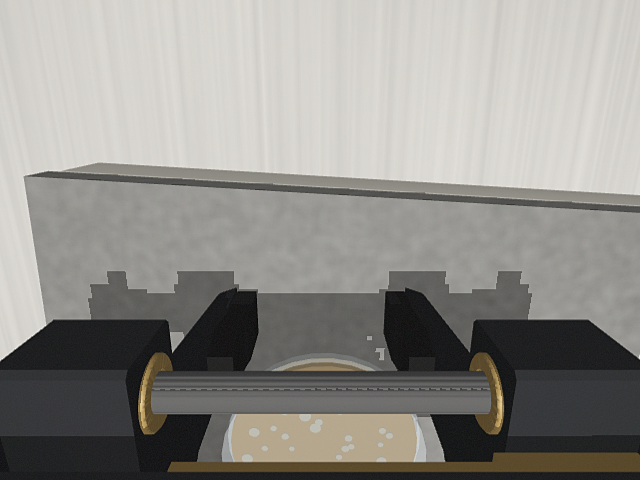

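Request:
apply_moves(
  deltas=[
    [[0,0,-0.003,0],[0,0,-0.006,0],[0,0,-0.0085,0],[0,0,-0.0085,0]],
  ],
)

```text
time_s: 3.43
eef_pos: [0.5399, 0.1695, 0.0656]
tool_rot: [180.0, -0.0, 90.0]
ft_force: [0.3, -0.6, 0.0]
grip_width: 0.0503
```

Request:
apply_moves(
  deltas=[
    [[0,-0.01,0,0],[0,-0.02,0,0],[0,-0.028,0,0],[0,-0.034,0,0],[0,-0.04,0,0]],
  ],
)

```text
time_s: 3.85
eef_pos: [0.5398, 0.1282, 0.0654]
tool_rot: [180.0, 0.0, 90.0]
ft_force: [-0.2, 0.7, 1.2]
grip_width: 0.0503
```

Request:
apply_moves(
  deltas=[
    [[0,-0.006,0,0],[0,-0.012,0,0],[-0.0005,-0.018,0,0],[-0.0005,-0.024,0,0],[-0.0005,-0.03,0,0]],
  ],
)

```text
time_s: 4.27
eef_pos: [0.5391, 0.0991, 0.0652]
tool_rot: [180.0, -0.0, 90.0]
ft_force: [-0.2, 0.3, -0.0]
grip_width: 0.0502
```

```bash
python3 - <<'E'
from cell import status,snapshot
from h import *
s=status.observe();d=snapshot("wrist");cv2.imwrite("pics/w3.png",d["img"])
print(s["eef_pos"],s["tool_rot"],s["ft_force"])
d=snapshot("top");cv2.imwrite("pics/t3.png",cv2.resize(d["img"][185:325,235:430],None,fx=4,fy=4,interpolation=cv2.INTER_CUBIC))
E
```

```text
[0.53913088 0.09913701 0.06524085] [ 1.79996772e+02 -9.32498385e-03  9.00288349e+01] [-0.23573455  0.26836677 -0.0030799 ]
```

View pics/w3.png

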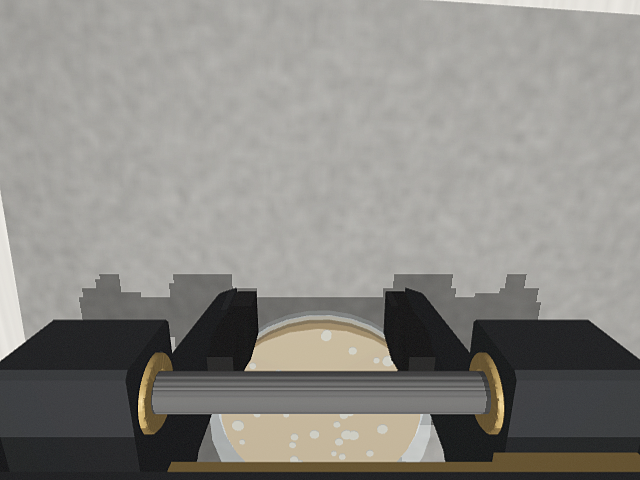

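View pics/t3.png

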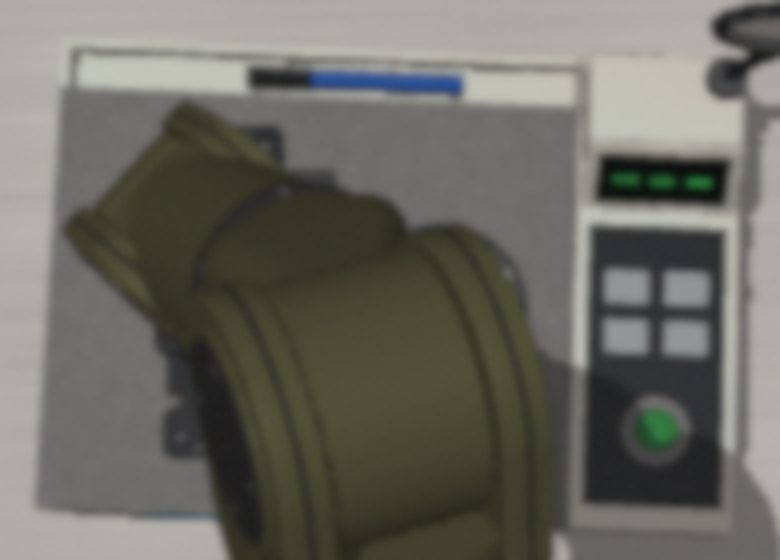

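The wrist view shows the dish cradled between the two fingers, centred at about pixel x=321. The top view is blocked by the arm. I'll keep pushing.

Request:
apply_moves(
  deltas=[
    [[0,-0.006,0,0],[0,-0.012,0,0],[-0.0005,-0.018,0,0],[-0.0005,-0.024,0,0],[-0.001,-0.03,0,0]],
  ],
)

```text
time_s: 4.78
eef_pos: [0.5382, 0.0688, 0.0652]
tool_rot: [180.0, 0.0, 90.0]
ft_force: [-0.7, -1.1, -0.1]
grip_width: 0.0502
```

Request:
apply_moves(
  deltas=[
    [[0,-0.005,0,0],[0,-0.01,0,0],[-0.0005,-0.015,0,0],[-0.0005,-0.02,0,0],[-0.0005,-0.025,0,0]],
  ],
)

```text
time_s: 5.2
eef_pos: [0.5376, 0.0441, 0.0652]
tool_rot: [180.0, -0.0, 90.0]
ft_force: [0.9, 0.5, -0.1]
grip_width: 0.0505
```

```bash
python3 - <<'E'
from cell import status,snapshot
from h import *
s=status.observe();d=snapshot("wrist");cv2.imwrite("pics/w4.png",d["img"])
print(s["eef_pos"],s["tool_rot"],s["ft_force"])
d=snapshot("scene");cv2.imwrite("pics/s4.png",cv2.resize(d["img"][180:360,220:440],None,fx=3.3,fy=3.3,interpolation=cv2.INTER_CUBIC))
E
```

```text
[0.53761518 0.04409108 0.06523828] [ 1.79999506e+02 -2.49585261e-03  9.00185848e+01] [ 0.94148032  0.47944549 -0.09642864]
```

View pics/w4.png

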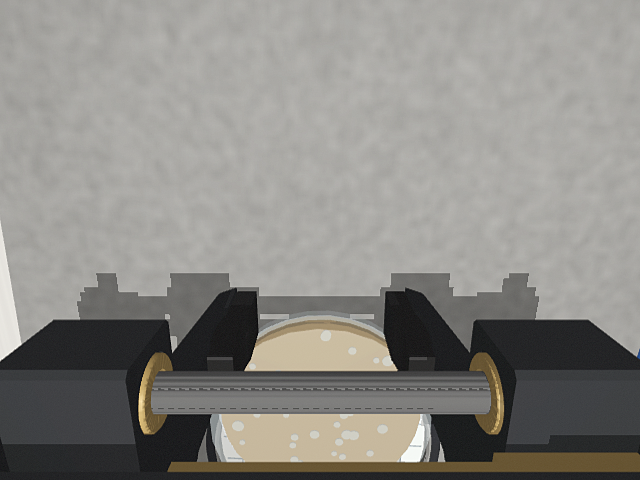

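View pics/s4.png

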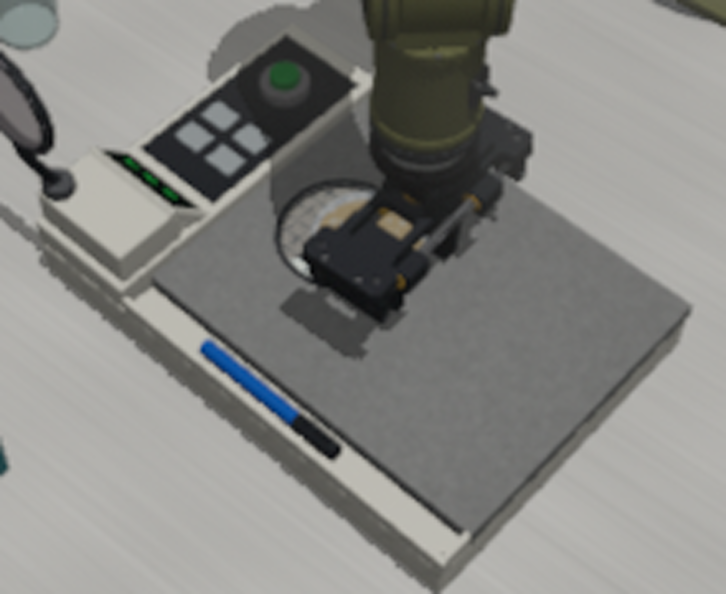

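The dish is well into the recess area and still centred in the fingers, with about 28 mm left to go.

Request:
apply_moves(
  deltas=[
    [[0,-0.004,0,0],[0,-0.008,0,0],[-0.0005,-0.012,0,0],[-0.0005,-0.016,0,0],[-0.001,-0.02,0,0]],
  ],
)

```text
time_s: 5.72
eef_pos: [0.5368, 0.0242, 0.0653]
tool_rot: [180.0, -0.0, 90.0]
ft_force: [0.4, 0.2, -0.1]
grip_width: 0.0501
```

Request:
apply_moves(
  deltas=[
    [[0,-0.002,0,0],[0,-0.004,0,0],[0,-0.006,0,0],[0,-0.007,0,0]],
  ],
)

```text
time_s: 6.05
eef_pos: [0.5367, 0.0172, 0.0652]
tool_rot: [180.0, 0.0, 90.0]
ft_force: [1.0, -0.1, -0.5]
grip_width: 0.0501
```

```bash
python3 - <<'E'
from cell import status,snapshot
from h import *
s=status.observe();d=snapshot("wrist");cv2.imwrite("pics/w5.png",d["img"])
print(s["eef_pos"],s["tool_rot"],s["ft_force"])
E
```

```text
[0.53666061 0.01723925 0.06522453] [1.79998117e+02 6.75135035e-03 9.00076985e+01] [ 0.97120801 -0.11714886 -0.52786666]
```

View pics/w5.png

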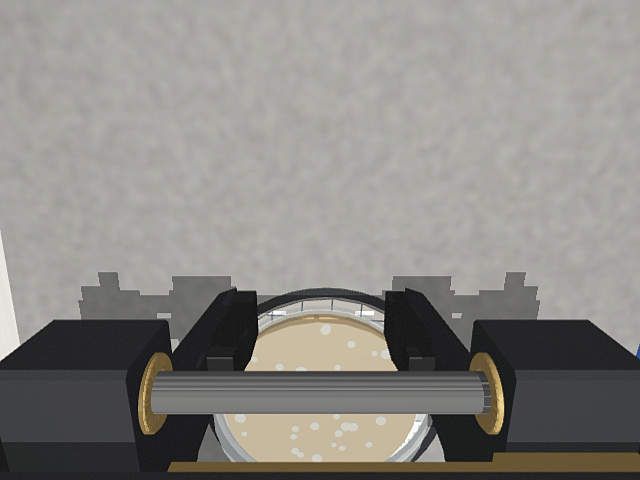

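The recess rim now shows behind the dish, at rows 288–310. I'll back off and look from above to check that it has dropped.

Request:
apply_moves(
  deltas=[
    [[0,0.01,0,0],[0,0.03,0,0],[0,0.05,0.01,0],[0,0.06,0.04,0],[0,0.06,0.08,0]],
  ],
)

```text
time_s: 6.52
eef_pos: [0.5346, 0.0825, 0.1443]
tool_rot: [-179.7, -0.1, 90.4]
ft_force: [1.6, -0.3, 0.1]
grip_width: 0.0499
```

Request:
apply_moves(
  deltas=[
    [[0,0,0.04,0],[0,-0.01,0.08,0],[0,-0.02,0.095,0],[0,-0.02,0.095,0],[0,-0.02,0.095,0]],
  ],
)

```text
time_s: 6.93
eef_pos: [0.5369, 0.0579, 0.2409]
tool_rot: [179.9, -0.0, 90.0]
ft_force: [-0.5, 0.7, -0.2]
grip_width: 0.0503
```

```bash
python3 - <<'E'
from cell import status,snapshot
from h import *
s=status.observe();d=snapshot("wrist");cv2.imwrite("pics/w6.png",d["img"])
print(s["time_s"],s["eef_pos"],s["tool_rot"],s["ft_force"])
x=d["img"][230:380,200:460];cv2.imwrite("pics/w6z.png",cv2.resize(x,None,fx=3,fy=3))
e=ell(masks(d["img"])["amber"]&(np.arange(480)[:,None]<350));print(e)
for z in(.058,.062,.066,.07):print(z,onz(d,e[0],z,s))
E
```

```text
6.9333 [0.53686257 0.05794572 0.24086124] [ 1.79898621e+02 -1.86878180e-02  8.99904829e+01] [-0.54824776  0.68582531 -0.17497281]
((319.7757873535156, 304.8688659667969), (88.7885513305664, 96.01863861083984), 89.14789581298828)
0.058 [ 0.53647959 -0.02898314  0.058     ]
0.062 [ 0.53648483 -0.02701276  0.062     ]
0.066 [ 0.53649007 -0.02504239  0.066     ]
0.07 [ 0.5364953  -0.02307201  0.07      ]
```

View pics/w6.png

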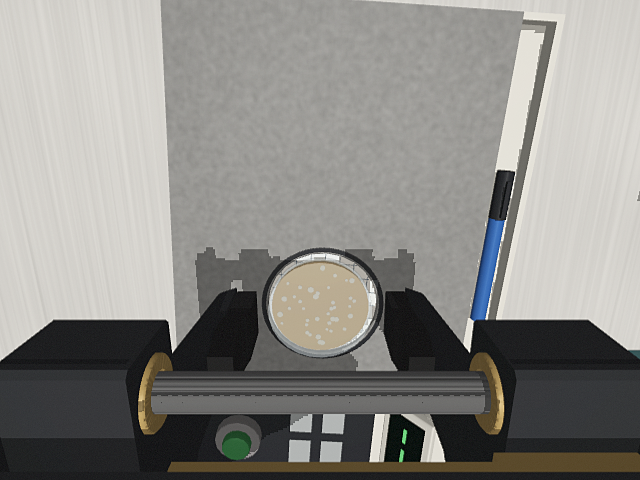

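View pics/w6z.png

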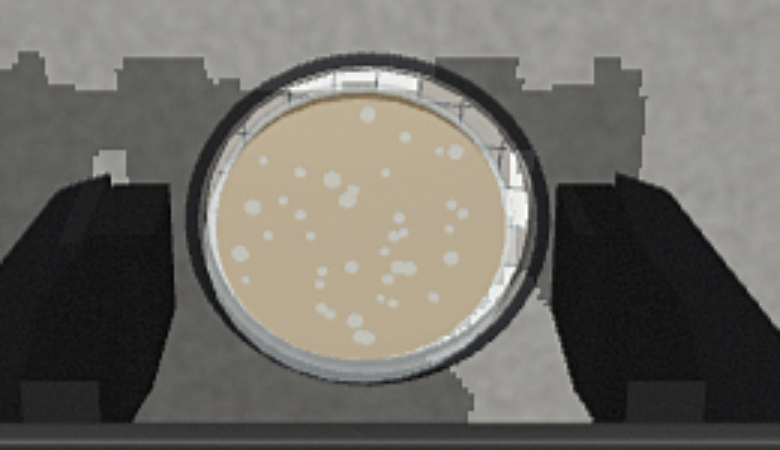

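The dish lies inside the ring, with floor showing on the +y and +x sides. I'll get a more overhead view to tell whether it is flat.

Request:
apply_moves(
  deltas=[
    [[0,-0.02,0,0],[0,-0.045,0,0],[0,-0.06,0,0],[0,-0.065,0,0],[0,-0.065,0,0]],
  ],
  gripper=-1,
)

```text
time_s: 7.4
eef_pos: [0.5358, -0.0081, 0.2386]
tool_rot: [-179.8, 0.0, 89.9]
ft_force: [-1.2, 0.2, 0.9]
grip_width: 0.0193
```

```bash
python3 - <<'E'
from cell import status,snapshot
from h import *
s=status.observe();d=snapshot("wrist")
print(s["time_s"],s["eef_pos"],s["tool_rot"],s["ft_force"])
e=ell(masks(d["img"])["amber"]&(np.arange(480)[:,None]<320));print(e)
cx,cy=map(int,e[0]);x=d["img"][cy-75:cy+75,cx-100:cx+100];cv2.imwrite("pics/w7z.png",cv2.resize(x,None,fx=4,fy=4))
for z in(.058,.062,.066,.07):print(z,onz(d,e[0],z,s))
E
```

```text
7.4 [ 0.53580244 -0.00807277  0.23864136] [-1.79821944e+02  7.65033244e-03  8.99332250e+01] [-1.15772412  0.21883513  0.90033635]
((322.19793701171875, 233.3914031982422), (98.77800750732422, 102.10930633544922), 87.87088775634766)
0.058 [ 0.53667587 -0.02847821  0.058     ]
0.062 [ 0.53667539 -0.02730859  0.062     ]
0.066 [ 0.53667491 -0.02613896  0.066     ]
0.07 [ 0.53667443 -0.02496933  0.07      ]
```

View pics/w7z.png

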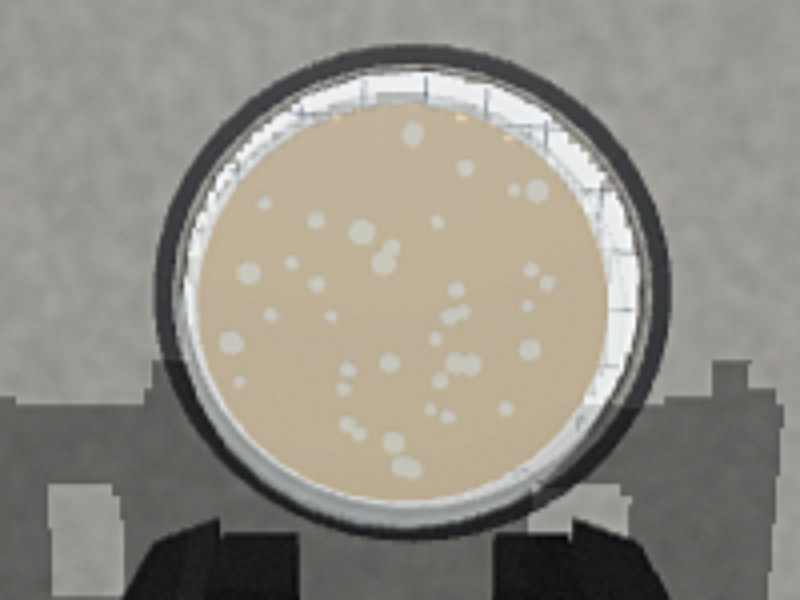

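The floor crescent is visible on the +y side and the dish sits inside the ring, so the trailing edge is in. I'll refine the key position and check the dish height before moving on.

```bash
python3 - <<'E'
from cell import status,snapshot
from h import *
s=status.observe();d=snapshot("wrist")
print(s["time_s"],s["eef_pos"],s["tool_rot"],s["joints"].round(1),s["grip_width"])
cv2.imwrite("pics/w8.png",d["img"])
m=masks(d["img"]);B=blobs(m["green"],60);print(B)
for b in B: print(onz(d,b[0],.093,s))
p1={"eef_pos":np.array([0.52912241,0.06753288,0.23938899]),"tool_rot":[179.84488233,-0.34686484,90.55456902]}
print("w1",onz(d,(242.4,452.7),.093,p1))
# agar width now vs first view -> height
q=m["amber"]&(np.arange(480)[:,None]<320);e=ell(q);xs=np.where(q[int(e[0][1])])[0];print(e,xs.min(),xs.max())
w0=cv2.imread("pics/w1.png");q0=masks(w0)["amber"]&(np.arange(480)[:,None]<240);e0=ell(q0)
W=1
for nm,E,p in(("before",e0,p1),("now",e,s)):
    c=np.array(E[0]);r=max(E[1])/2
    for z in(.061,.066,.071): 
        a,b=onz(d,c-[r,0],z,p),onz(d,c+[r,0],z,p);print(nm,z,np.linalg.norm(a-b).round(4))
E
```

```text
7.45 [ 0.53606865 -0.00650578  0.23910473] [-1.79878878e+02 -5.59417363e-02  9.00422241e+01] [ 13.9  34.9 -29.6 104.4  22.7  46.8 -27. ] 0.015096181783119058
[]
w1 [ 0.46212761 -0.14460649  0.093     ]
((321.6173095703125, 235.32984924316406), (98.35950469970703, 101.82091522216797), 86.49757385253906) 271 372
before 0.061 0.0863
before 0.066 0.085
before 0.071 0.0837
now 0.061 0.0843
now 0.066 0.083
now 0.071 0.0817
```

View pics/w8.png

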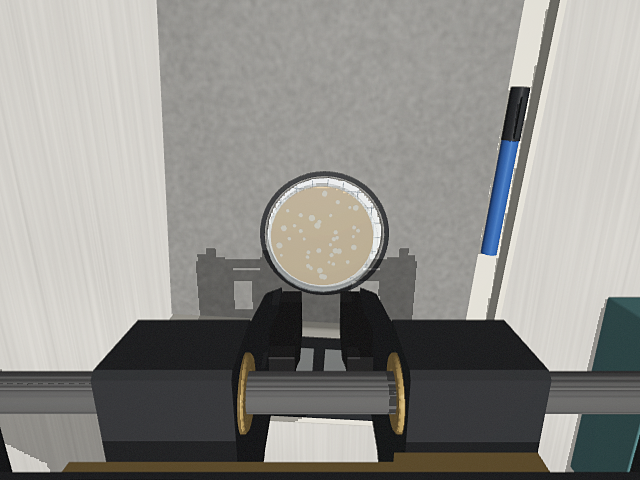

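The agar looks smaller by the amount a drop of roughly 5–7 mm would give, so the dish has gone in. The key comes out at about (.4595,-.154) from the cameras and (.459,-.155) from the recess geometry, so I'll go above it.

Request:
apply_moves(
  deltas=[
    [[-0.015,-0.028,0,0],[-0.033,-0.063,0,0],[-0.051,-0.098,0,0],[-0.068,-0.13,0,0],[-0.077,-0.1475,0,0]],
  ],
)

```text
time_s: 7.92
eef_pos: [0.4573, -0.1572, 0.2397]
tool_rot: [-179.8, 0.1, 89.9]
ft_force: [-0.8, 0.8, -0.3]
grip_width: 0.0002
```

Request:
apply_moves(
  deltas=[
    [[0,0,-0.03,0],[0,0,-0.065,0],[0,0,-0.095,0],[0,0,-0.12,0],[0,0,-0.13,0]],
  ],
)

```text
time_s: 8.33
eef_pos: [0.4587, -0.1524, 0.1073]
tool_rot: [-179.8, -0.2, 90.2]
ft_force: [0.2, -0.0, -0.0]
grip_width: 0.0002
```

Request:
apply_moves(
  deltas=[
    [[0,0,0,0],[0,0,0,0]],
  ],
)

```text
time_s: 8.5
eef_pos: [0.4601, -0.1532, 0.11]
tool_rot: [-180.0, -0.1, 90.2]
ft_force: [0.7, -0.5, 0.1]
grip_width: 0.0005
```

```bash
python3 - <<'E'
from cell import status,snapshot
from h import *
s=status.observe();print(s["time_s"],s["eef_pos"],s["tool_rot"],s["ft_force"],s["grip_width"])
d=snapshot("scene");cv2.imwrite("pics/s9.png",cv2.resize(d["img"][160:340,220:440],None,fx=3.3,fy=3.3,interpolation=cv2.INTER_CUBIC))
P=d["mtx"]@(np.array(d["R"])@s["eef_pos"]+d["t"]);print("tcp px",P[:2]/P[2],((P[:2]/P[2])-[220,160])*3.3)
a=snapshot("top");cv2.imwrite("pics/t9.png",cv2.resize(a["img"][185:325,235:430],None,fx=4,fy=4,interpolation=cv2.INTER_CUBIC))
E
```

```text
8.5 [ 0.46005932 -0.15317781  0.10995839] [-1.79966756e+02 -7.30228742e-02  9.01622621e+01] [ 0.67502223 -0.48360928  0.05200894] 0.0005189967168725284
tcp px [305.61809172 197.58502068] [282.53970268 124.03056824]
```

View pics/s9.png

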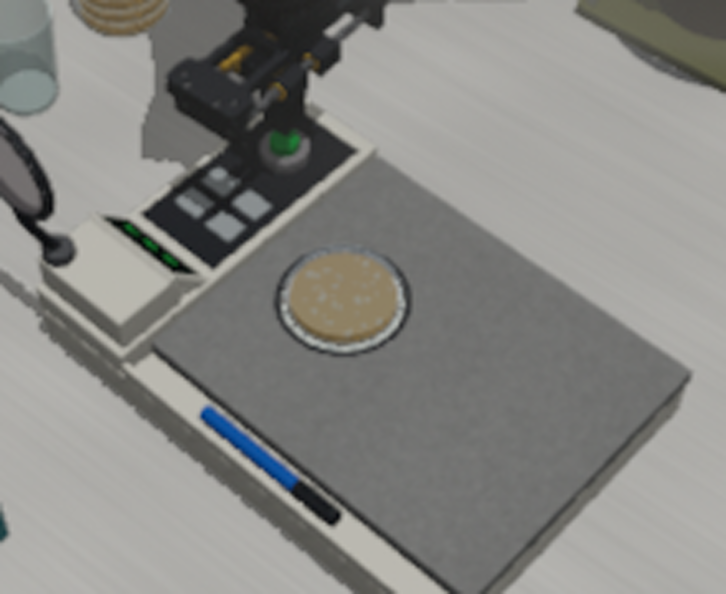

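View pics/t9.png

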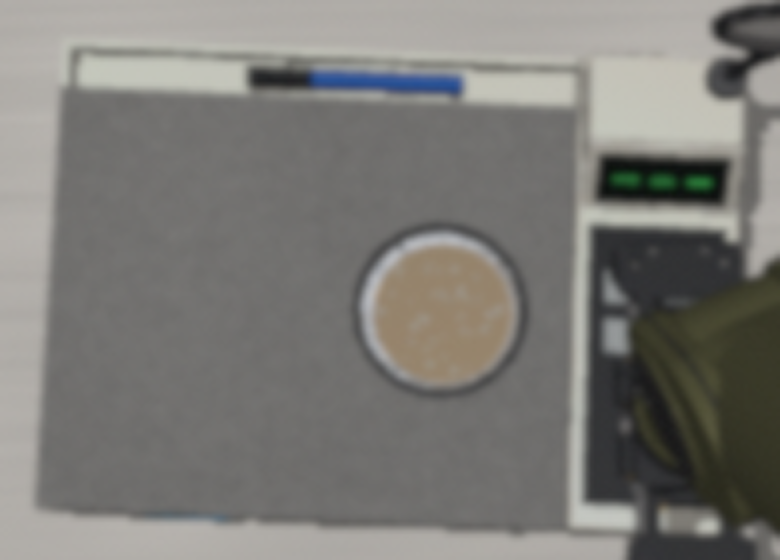

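Both views show the dish flat inside the ring, with floor visible around it, and the fingertips over the key. Next I'll check the dish height, then press.

```bash
python3 - <<'E'
from cell import status,snapshot
from h import *
a=snapshot("top");b=snapshot("scene");E=[]
for d,(x0,y0,x1,y1) in((a,(315,235,375,295)),(b,(295,225,350,275))):
    m=masks(d["img"])["amber"];q=np.zeros_like(m);q[y0:y1,x0:x1]=m[y0:y1,x0:x1];B=max(blobs(q,100),key=lambda t:t[1][4]);print(B,ell(q));E.append(B[0])
print(tri(ray(a,E[0]),ray(b,E[1])))
E
```

```text
([345.38, 263.1], [329, 247, 34, 34, 913]) ((345.33685302734375, 263.090087890625), (33.672000885009766, 34.01408767700195), 77.83094787597656)
([323.63, 249.88], [308, 237, 32, 27, 702]) ((323.7001647949219, 249.85214233398438), (27.034168243408203, 32.88999557495117), 91.30127716064453)
[ 0.53513637 -0.03009786  0.05879284]
```

Request:
apply_moves(
  deltas=[
    [[0,0,-0.005,0],[0,0,-0.01,0],[0,0,-0.014,0],[0,0,-0.016,0],[0,0,-0.017,0]],
  ],
)

```text
time_s: 9.12
eef_pos: [0.4594, -0.155, 0.0928]
tool_rot: [-180.0, 0.0, 90.0]
ft_force: [-0.4, 0.7, 0.5]
grip_width: 0.0005
```

Request:
apply_moves(
  deltas=[
    [[0,0,-0.001,0],[0,0,-0.002,0],[0,0,-0.003,0],[0,0,-0.004,0],[0,0,-0.005,0]],
  ],
)

```text
time_s: 9.53
eef_pos: [0.4594, -0.155, 0.0883]
tool_rot: [-180.0, 0.0, 90.0]
ft_force: [-1.6, 0.9, 11.5]
grip_width: 0.0001
```

The dish dropped exactly 5 mm (triangulated height 63.8 to 58.8 mm). The press reads 11.5 N at z = .0883, which is the key's hard stop. I'll hold briefly, then release.

Request:
apply_moves(
  deltas=[
    [[0,0,-0.0005,0],[0,0,-0.0005,0],[0,0,-0.0005,0]],
  ],
)

```text
time_s: 9.78
eef_pos: [0.4594, -0.155, 0.0883]
tool_rot: [180.0, 0.0, 90.0]
ft_force: [-2.7, 0.5, 10.0]
grip_width: 0.0004
```

Request:
apply_moves(
  deltas=[
    [[0,0,0.003,0],[0,0,0.006,0],[0,0,0.015,0],[0,0,0.04,0],[0,0,0.075,0]],
  ],
)

```text
time_s: 10.2
eef_pos: [0.4585, -0.1545, 0.1623]
tool_rot: [-179.8, -0.1, 90.1]
ft_force: [-0.1, -1.1, 0.1]
grip_width: 0.0003
```

Request:
apply_moves(
  deltas=[
    [[-0.0,-0.02,0.035,0],[0,-0.05,0.05,0],[0,-0.085,0.06,0],[0,-0.12,0.07,0],[0,-0.15,0.07,0]],
  ],
)

```text
time_s: 10.62
eef_pos: [0.4605, -0.3081, 0.2356]
tool_rot: [179.7, 0.1, 89.9]
ft_force: [0.3, 0.5, 0.2]
grip_width: 0.0003
```

Request:
apply_moves(
  deltas=[
    [[-0.02,-0.03,0,0],[-0.04,-0.065,0,0],[-0.05,-0.08,0,0],[-0.05,-0.08,0,0],[-0.05,-0.08,0,0]],
  ],
)

```text
time_s: 11.03
eef_pos: [0.409, -0.3859, 0.233]
tool_rot: [180.0, -0.0, 89.8]
ft_force: [1.0, 0.5, -0.2]
grip_width: 0.0003
```

```bash
python3 - <<'E'
from cell import status,snapshot
from h import *
s=status.observe();print(s["time_s"],s["eef_pos"],s["tool_rot"],s["ft_force"])
a=snapshot("top");b=snapshot("scene");E=[];G=[]
cv2.imwrite("pics/t10.png",a["img"]);cv2.imwrite("pics/s10.png",b["img"])
for d,(x0,y0,x1,y1),(u0,v0,u1,v1) in((a,(315,235,375,295),(390,280,410,305)),(b,(295,225,350,275),(298,195,314,210))):
    m=masks(d["img"]);q=np.zeros_like(m["amber"]);q[y0:y1,x0:x1]=m["amber"][y0:y1,x0:x1];E.append(max(blobs(q,100),key=lambda t:t[1][4])[0])
    q=np.zeros_like(q);q[v0:v1,u0:u1]=m["green"][v0:v1,u0:u1];G.append(max(blobs(q,10),key=lambda t:t[1][4]))
print("dish",tri(ray(a,E[0]),ray(b,E[1])),"key",G,tri(ray(a,G[0][0]),ray(b,G[1][0])))
E
```

```text
11.0333 [ 0.40901963 -0.38586126  0.23299379] [ 1.79962264e+02 -1.22211577e-02  8.98483683e+01] [ 0.9925796   0.45420818 -0.22526829]
dish [ 0.53516916 -0.03007043  0.05893685] key [([398.8, 292.17], [395, 288, 9, 9, 59]), ([305.71, 202.1], [302, 199, 9, 7, 51])] [ 0.45957714 -0.15378065  0.09120478]
```

View pics/t10.png

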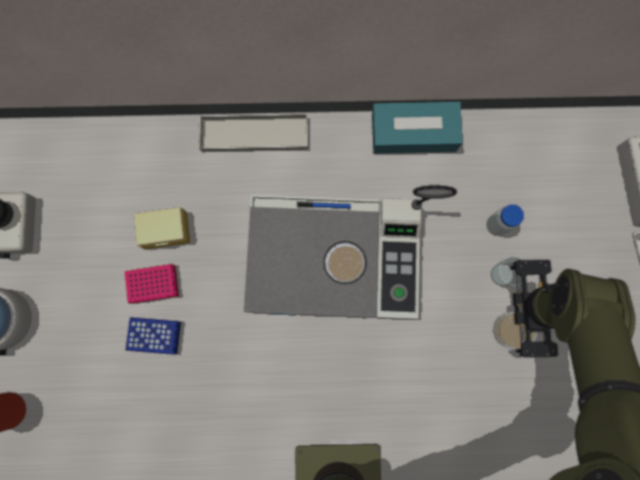

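View pics/s10.png

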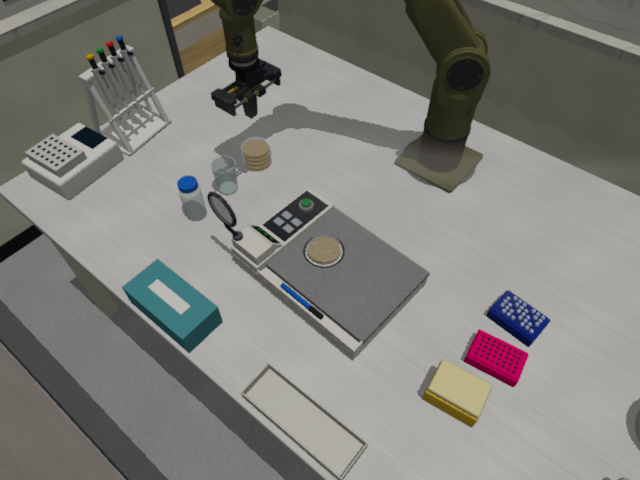

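The dish is seated at (345,263) in the top view, the key is back up at (399,292), and the pen, the racks and the rest look unmoved. The arm is clear at z = .23. Handing in.

```bash
python3 -c "
from cell import finish_job;print(finish_job())"
```

```text
the job is handed in; nothing more can be done
None
```

The dish is seated in the recess, the green zero key has been pressed fully down and has come back up, and the job was handed in at about 11 s.

- **Dish:** I slid it about 127 mm across the stage with two fingertips held 50 mm apart, without lifting it. It dropped in: its measured height fell from 63.8 to 58.8 mm, which matches the 5 mm recess. It was still 58.9 mm after the key press, centred in the ring at about (0.535, -0.030).
- **Key:** The fingertips stopped at z = 0.0883 m with 10–11.5 N on the wrist. That is about 5 mm of travel, with more than the 4 N the key needs. After release its position in both cameras matched the one before the press.
- **Everything else:** The pen, racks, tip box and bottle look unmoved in the final pictures. The dish stack and beaker are partly hidden by the arm in the top view, but look unmoved in the scene view. The arm ended clear of everything.

**Disagreements:** An early key position from the wrist camera, where the key was partly hidden, was about 10 mm off, so I used the other two cameras and the recess geometry instead. A rougher height check by apparent size gave a drop of about 7 mm rather than 5, within its error.

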